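Register a tube block in the corner jig

ROBOT

A 6-joint arm with a two-finger parallel gripper is mounted at the origin on a cart in front of the work surface, level with it; the furniture and walls round the work are solid. World frame = base frame: x ahead of the robot, y to its left, z up, the work surface at z = 0. Lengths are in m, angles in rad, forces in N, time in s.
With the tool pointing down it reaches from about 0.375 to 0.925 m from the base axis. Payload 5.7 kg.
Tool frame: the origin (TCP) lies at the very end of the fingers, on their centre line; the grasp point (between the pads) lies 19 mm behind it; z points along the fingers, y is the line along which they close (so a half turn about z gives the same grasp; the last joint's range is limited). The gripper opens to 85 mm and grips with 20 to 120 N. Pads are 22 mm wide; open, the fingers measure 114 mm over their backs; the gripper's body (76 mm by 85 mm) begins 54 mm behind the grasp point. The pads swing forward as they close: fully open they stand 13 mm farther back than shut.
Start: joints at [-1.402, 0.359, 1.51, -0, 1.272, -0.115], TCP at [0.168, -0.576, 0.231] pointing down, gripper open.
Joint ranges: [-2.97, 2.97], [-1.01, 2.36], [0.21, 2.38], [-0.96, 4.11], [0.2, 2.71], [-2.98, 2.98]. Speed limits (rad/s): [2.39, 2.39, 3.14, 3.14, 3.14, 3.14].

INTERFACE

Orientations are given as a 3x3 rotation matrix whose columns are the frame's x, y, z axes.
In Python, from plant import manip gives the robot as it stands. The module is installed in compiled form; this text tells all that it offers.
- The arm moves only by the shell command python3 -m creep 'ROWS' [OPENING] [FORCE]. ROWS is a JSON list of rows, 1 to 5 of them, each an object with the fields tx, ty, tz (the shift in shares of the most that a row can go, 1 being 62.5 mm), wx, wy, wz (a rotation vector in a scale on which 1.0 is 4 rad); a field left out counts as zero; each row shifts and turns the commanded pose from where the row before left it, along the tool's axes as they then stand; what a row does not reach is not made up. A row lasts 1/8 s, in which the tool goes at most 0.0625 m and 0.188 rad, less where a joint would pass 70% of its speed; a pose out of reach is approached as far as the arm can. OPENING is the finger opening in m, set as the command begins (- or left out keeps the last). The fingers move at their own pace and stop on an object; FORCE is the grip in N (left out, the last holds). Time passes only in rows, so rows that do not move let the fingers close. It prints the time, the measured TCP pose, the force, the opening and the grip force at its end. A shift or turn number past 1, either way, is cut back to 1. Input that does not fit is refused with a message, and nothing moves.
- manip.state(): the state, without advancing time (a new reading comes with each control period).
- manip.camera(name): name is "side" or "top"; returns a dict with "img" (420x560x3 uint8, red, green, blue), "fovy" (degrees; the focal length in pixels is half the picture's height over the tangent of half this angle, whatever the lens; pixels are square), "cx", "cy" (the principal point, pixels), "rvec" (rotation vector, rad) and "tvec" (3), from world to camera coordinates, as OpenCV has them. Camera axes: x right, y down, z forward; pixel columns grow to the right and rows downward; lengths in m; the calibration is good to about 2 mm. A picture is of the moment at which its call begins. There is no depth.
- manip.close_job(): hands the job in; it is judged then, once.
The state is a dict: "time_s": time; "qpos": joint angles; "joint_velocities": joint speeds; "joint_efforts": joint torques, N m; "position": TCP position; "tool_rot": TCP orientation; "ft_force": force on the tool from outside, world axes, zero at the start; "moment": the same for the moment, N m; "finger_gap": finger opening in m; "grip_force": force on a finger pad.
Only numpy, scipy, OpenCV 4.12 (cv2) and the standard library are available. Lean on these libraries where they do the work, as an engineer would, in place of code of your own. Each camera call takes 0.05 s, during which the arm holds its last target. There are 200 camera calls.

TASK

Lift the aluminium tube block off the freely spinning turntable, set it down on the corner jig and press it into the corner, so that one of its long sides lies flush along the long fence and an end touches the short fence at once, standing flat on the jig plate. Press firmly but do not ram the fences, and finish while still gripping the block and pushing it against both fences: do not let go. Leave the dish and the two sample cups where they are.

Things in the scene. Friction and masses are not known exactly. Their poses are not given: they have to be found in the camera images.
- block: Bare aluminium block, 72 (its x) x 46 (its y) x 50 mm high, six blind 13 mm tube holes in the top, 0.2 to 0.42 kg, loose; upright on the turntable mat at any yaw, up to 30 mm off the axis. Origin: centre of its underside, z up. The same after a half turn. Grip it across its 46 mm width near the top, so that the fingertips stay above the 16 mm fences.
- turntable: Round turntable 190 mm in diameter; its black foot is fixed to the worktop. Origin: centre of the foot's underside, on the axis. The grey disc with a black rubber mat turns freely, without a drive, at the slightest push; top of the mat 30 mm above the worktop.
- disc (a joint): Turning angle of the turntable disc, rad, counterclockwise from above; free, no stops in use.
- jig: Corner jig, fixed to the worktop, of smooth slippery plastic (friction about 0.2): black plate 152 (its x) x 128 (its y) mm, top 10 mm above the worktop, with two blue fences that meet in a right angle. Origin: centre of the plate's underside at worktop height. Its +x points towards the short fence, its +y towards the long fence, z up.
- corner (a point): Inner corner of the two fences, at plate height (10 mm above the worktop), at [60, 48, 10] mm in the jig's frame; axes as the jig's. A block fully home, long side on the long fence, has its origin at [-36, -23, 0] mm in this frame.
- fence_long: Long blue fence, rigid, 122 mm along the jig's x, 12 mm thick, 16 mm high above the plate. Origin: centre of its underside. Its inner face looks to the jig's -y.
- fence_short: Short blue fence, rigid, 90 mm along the jig's y, 12 mm thick, 16 mm high above the plate. Origin: centre of its underside. Its inner face looks to the jig's -x.
- dish_1: Petri dish with dark red filling, 59 mm across, 16 mm high, loose bystander. Origin: centre of its underside.
- sample_cup_1: Sample cup with red lid, 60 mm across, 62 mm high, loose bystander. Origin: centre of its underside.
- sample_cup_2: Sample cup with yellow lid, 60 mm across, 62 mm high, loose bystander. Origin: centre of its underside.
Things that resemble listed ones, but are neither listed nor needed, are in the scene too. Of the things shaped like the jig, the black one is meant. Of the things shaped like the turntable, the black one is meant.

How it is judged:
On the way:
1. the block is lifted upright off the turntable, more than 25 mm clear of its mat (z of block in the frame of turntable above 0.055 m and horizontal distance between block and turntable below 0.15 m and angle between block's own z axis and vertical below 0.3 rad and contact force between the fingers and block above 1 N and contact force between block and turntable below 0.1 N), for 0.2 s.
At the end, for the whole second after the job is handed in: Block flat on the jig plate (within 3 mm, 0.05 rad), long side along the long fence within 0.04 rad, home in the corner within 2.5 mm both ways, pressed on each fence with over 1 N, still gripped with over 2 N, at rest; dish and cups moved under 20 mm (x of block in the frame of corner between -0.0385 and -0.0335 m and y of block in the frame of corner between -0.0255 and -0.0205 m and z of block in the frame of corner below 0.003 m and angle between the x axis of block and the x axis of corner, either way round below 0.04 rad and angle between block's own z axis and vertical below 0.05 rad and contact force between block and fence_long above 1 N and contact force between block and fence_short above 1 N and contact force between the fingers and block above 2 N and linear speed of block below 0.02 m/s and distance of each of dish_1, sample_cup_1, sample_cup_2 from where it was at the start of the episode below 0.02 m); the arm keeps its last pose, push and grip.
It fails at once if a fence is rammed: the block or the gripper presses on it with more than 60 N (contact force between any of block, the fingers and fence_long above 60 N or contact force between any of block, the fingers and fence_short above 60 N).
It fails at once if the dish or a sample cup is shifted by more than 20 mm (distance of any of dish_1, sample_cup_1, sample_cup_2 from where it was at the start of the episode above 0.02 m).
It also fails if it takes over 45 s, if anything falls off the work surface, if the arm or the gripper's body presses on something with over 40 N, if the wrist force passes 120 N, or if a joint passes its speed limit or range.

## Working session

There is one attempt and no reset: what is moved stays moved. The work goes in short steps, Python scripts to look and compute and a shell command to move; the robot and the scene stay as the last step left them, time stands still between calls to the robot, and variables do not carry over. Pictures are saved under pics/ and viewed, at most 10 in all, crops included, and the job is handed in when it is done.

```bash
mkdir -p pics; python3 - <<'E'
from plant import manip
import cv2,pickle
d={}
for n in("side","top"):
    c=manip.camera(n);d[n]=c
    cv2.imwrite(f"pics/{n}0.png",c["img"][:,:,::-1]); print(n,{k:v for k,v in c.items() if k!="img"})
pickle.dump(d,open("c0.pkl","wb"))
s=manip.state();print(s["time_s"],s["position"],s["tool_rot"],s["finger_gap"])
E
```

```text
side {'fovy': 56.24592303254744, 'cx': 282.583737795367, 'cy': 204.7493181979869, 'rvec': array([ 2.0601919 , -0.28445652,  0.15516129]), 'tvec': array([-0.5808026 ,  0.11492029,  0.90039346])}
top {'fovy': 50.336975913252886, 'cx': 279.61296390568447, 'cy': 208.67745805049734, 'rvec': array([ 2.14888264, -2.12436771,  0.17217147]), 'tvec': array([-0.04541367,  0.59254791,  1.19931453])}
0.1 [ 0.16790485 -0.57535796  0.23051872] [[ 9.59988051e-01  2.80040823e-01 -2.82440599e-04]
 [ 2.80040888e-01 -9.59986547e-01  1.71218279e-03]
 [ 2.08341902e-04 -1.72276993e-03 -9.99998494e-01]] 0.08518158462351437
```

View pics/top0.png

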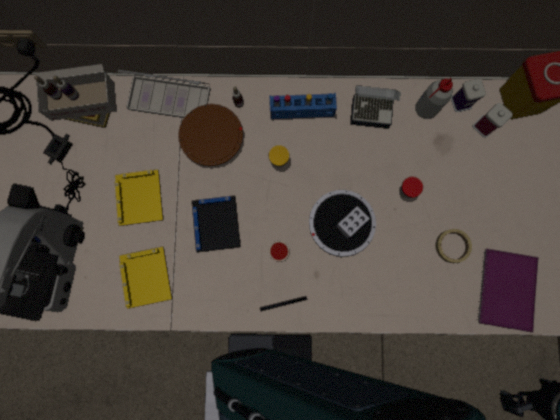

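View pics/side0.png

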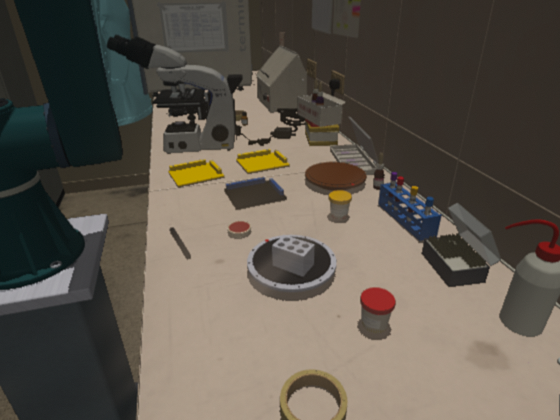

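Top view: turntable with black mat (343,222) carries the block (353,221). The brown disc (212,135) only resembles it. The black jig with blue fences is at (216,222), and the yellow trays (139,197) and (146,277) are decoys. The dish is at (279,251), with cups at (412,187) red and (279,156) yellow. Next I'll confirm in enlarged crops.

```bash
python3 - <<'E'
import cv2,pickle,numpy as np
d=pickle.load(open("c0.pkl","rb"))
def crop(n,x,y,w,h,s):
    i=d[n]["img"][y:y+h,x:x+w,::-1]; i=cv2.resize(i,None,fx=s,fy=s,interpolation=cv2.INTER_CUBIC)
    return np.clip(i.astype(float)*1.8,0,255).astype(np.uint8)
a=crop("top",185,185,70,75,8);b=crop("top",305,185,75,75,8)
cv2.imwrite("pics/topcrop.png",cv2.resize(np.hstack([a,b]),None,fx=.69,fy=.69) if 0 else np.vstack([np.hstack([crop("top",185,185,70,75,5),crop("top",305,185,80,75,5)])]))
cv2.imwrite("pics/sidecrop.png",np.hstack([crop("side",220,170,80,110,4)[:, :],crop("side",240,225,100,110,4)]))
E
```

```text
(no output)
```

View pics/topcrop.png

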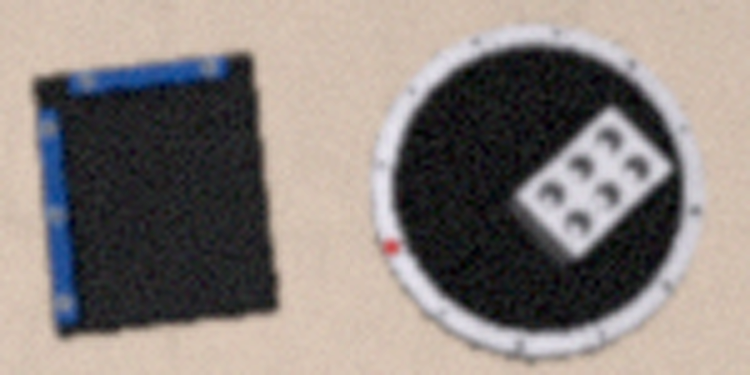

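View pics/sidecrop.png

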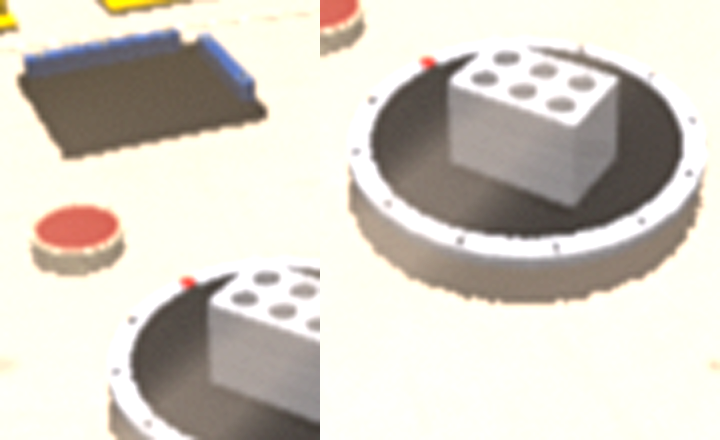

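Both crops confirm it: white-rimmed black-mat turntable with the 2x3-hole block, and a black plate with blue fences. The long fence is at image left (world +y) and the short one at image top (+x). Next: triangulate the corners.

```bash
cat >h.py <<'E'
import cv2,numpy as np
def P(c):
    f=210/np.tan(np.radians(c["fovy"]/2)); K=np.array([[f,0,c["cx"]],[0,f,c["cy"]],[0,0,1]])
    return K@np.c_[cv2.Rodrigues(c["rvec"])[0],c["tvec"]]
def tri(ct,cs,t,s):
    X=cv2.triangulatePoints(P(ct),P(cs),np.float64(t).T,np.float64(s).T); return (X[:3]/X[3]).T
def atz(c,p,z):
    M=P(c); H=np.c_[M[:,0],M[:,1],M[:,2]*z+M[:,3]]
    q=np.linalg.solve(H,np.c_[np.float64(p),np.ones(len(p))].T); return (q[:2]/q[2]).T
def up(p,ox,oy,s,sh=0): # crop px -> image px
    p=np.float64(p); return np.c_[(p[:,0]-sh+.5)/s-.5+ox,(p[:,1]+.5)/s-.5+oy]
E
python3 - <<'E'
import pickle;from h import *
np.set_printoptions(precision=4,suppress=True)
d=pickle.load(open("c0.pkl","rb"));t,s=d["top"],d["side"]
bt=up([(614,105),(672,168),(576,262),(514,197)],305,185,5,350)
bs=up([(617,78),(576,126),(448,80),(495,45)],240,225,4,320)
X=tri(t,s,bt,bs);print(X,X.mean(0))
for Y in(X[:,:2],atz(t,bt,.08),atz(s,bs,.08)):
    l=np.r_[[Y[0]-Y[3]],[Y[1]-Y[2]]];w=np.r_[[Y[0]-Y[1]],[Y[3]-Y[2]]]
    print("blk",Y.mean(0),np.linalg.norm(l,axis=1),np.linalg.norm(w,axis=1),np.arctan2(*l.sum(0)[::-1]),np.arctan2(*w.sum(0)[::-1]))
jt=up([(35,78),(248,55),(278,308),(60,335)],185,185,5);js=up([(267,113),(68,157),(20,80)],220,170,4)
print(tri(t,s,jt[1:],js))
for J in(atz(t,jt,.01),):
    l=np.r_[[J[0]-J[3]],[J[1]-J[2]]];w=np.r_[[J[0]-J[1]],[J[3]-J[2]]]
    print("jig",J,J.mean(0),np.linalg.norm(l,axis=1),np.linalg.norm(w,axis=1),np.arctan2(*l.sum(0)[::-1]),np.arctan2(*w.sum(0)[::-1])-np.pi/2)
J=atz(s,js,.01);print(J,J[[0,2]].mean(0))
# segment blue in both
for c in(t,s):
    g=cv2.cvtColor(c["img"],cv2.COLOR_RGB2HSV);r=cv2.inRange(g,(100,110,40),(130,255,255))
    n,_,st,ce=cv2.connectedComponentsWithStats(r)
    print([(st[k].tolist(),ce[k]) for k in range(1,n) if st[k][4]>15])
tc=up([(537,191)],305,185,5,350);print("tt",atz(t,tc,.03))
o=[(279,251),(279,156),(412,187)];print(atz(t,o,.03))
E
```

```text
[[ 0.5989 -0.2502  0.0807]
 [ 0.5658 -0.2815  0.0797]
 [ 0.5147 -0.2286  0.0809]
 [ 0.5494 -0.1962  0.075 ]] [ 0.5572 -0.2391  0.0791]
blk [ 0.5572 -0.2391] [0.0733 0.0735] [0.0455 0.0474] -0.8157966326431779 0.7543911686906083
blk [ 0.5559 -0.2388] [0.075  0.0738] [0.0461 0.048 ] -0.8084045726217671 0.7458883851400016
blk [ 0.5584 -0.2405] [0.0684 0.0737] [0.0458 0.0393] -0.7851656170910252 0.7284898476615299
[[0.6382 0.0936 0.0044]
 [0.4914 0.0726 0.0032]
 [0.4752 0.1962 0.0044]]
jig [[0.6211 0.2158]
 [0.636  0.0932]
 [0.49   0.0721]
 [0.4733 0.1952]] [0.5551 0.1441] [0.1492 0.1475] [0.1235 0.1242] 0.14086518097479545 0.12803010079605692
[[0.6368 0.0836]
 [0.4908 0.0606]
 [0.476  0.185 ]] [0.5564 0.1343]
[([270, 94, 66, 24, 960], array([305.1917, 105.076 ])), ([203, 197, 23, 7, 86], array([213.9767, 200.1163])), ([193, 211, 6, 17, 67], array([195.6866, 219.    ])), ([195, 229, 6, 21, 78], array([197.4744, 238.359 ]))]
[([272, 181, 8, 8, 17], array([275.9412, 184.6471])), ([382, 184, 59, 51, 663], array([418.6229, 209.4072])), ([398, 213, 8, 6, 32], array([401.7812, 215.875 ])), ([411, 225, 10, 6, 45], array([415.7111, 227.4   ]))]
tt [[ 0.5577 -0.2148]]
[[ 0.4764 -0.0382]
 [ 0.7501 -0.035 ]
 [ 0.663  -0.4157]]
```

Checks: block top at 0.079 m (expected 0.080), sides about 73x46 mm, centre (0.557,-0.239), long-side yaw -0.81. The jig plate measures about 149x124 mm (text 152x128), centre (0.556,0.144), yaw about 0.138. Everything is in reach, so I move above the block.

The rows are not in the units I measure in: shifts go in shares of 62.5 mm and turns go in shares of 4 rad. I convert before sending: 0.0468 m is 0.7488, -0.0214 m is -0.3424.

```bash
python3 -m creep '[{"tx":0.7488, "ty":-0.3424, "tz":0.128}, {"tx":0.7488, "ty":-0.3424, "tz":0.128}, {"tx":0.7488, "ty":-0.3424, "tz":0.128}, {"tx":0.7488, "ty":-0.3424, "tz":0.128}, {"tx":0.7488, "ty":-0.3424, "tz":0.128}]' .085 30
python3 -m creep '[{"tx":0.7488, "ty":-0.3424, "tz":0.128}, {"tx":0.7488, "ty":-0.3424, "tz":0.128}, {"tx":0.7488, "ty":-0.3424, "tz":0.128}, {"tx":0.7488, "ty":-0.3424, "tz":0.128}, {"tx":0.7488, "ty":-0.3424, "tz":0.128}]'
python3 -m creep '[{"wz":0.0458}, {"wz":0.0458}, {"wz":0.0458}, {"wz":0.0458}, {"wz":0.0458}]'
python3 -m creep '[{"wz":0.0458}, {}, {}]'
cat >st.py <<'E'
from plant import manip
import numpy as np,sys
np.set_printoptions(precision=4,suppress=True)
s=manip.state();R=s["tool_rot"];p=np.array(s["position"])
print(s["time_s"],p,"yang",np.arctan2(R[1,1],R[0,1]),"z",R[:,2],"F",s["ft_force"],s["moment"],s["finger_gap"],s["grip_force"])
if len(sys.argv)>1:
    g=np.array([float(v) for v in sys.argv[1:4]]);print("tool delta",R.T@(g-p),"rz",-(float(sys.argv[4])-np.arctan2(R[1,1],R[0,1])))
E
python3 st.py .557 -.239 .052 -2.387
```

```text
time_s: 0.72
position: [0.3636, -0.4064, 0.1908]
tool_rot: [[0.96, 0.28, -0.0], [0.28, -0.96, 0.0], [-0.0, -0.0, -1.0]]
ft_force: [-0.3, -0.7, -0.3]
finger_gap: 0.0853
grip_force: 0.0
time_s: 1.35
position: [0.5583, -0.2381, 0.1507]
tool_rot: [[0.96, 0.28, -0.001], [0.28, -0.96, 0.0], [-0.0, -0.0, -1.0]]
ft_force: [0.1, -1.0, -0.2]
finger_gap: 0.0853
grip_force: 0.0
time_s: 1.98
position: [0.557, -0.2393, 0.1508]
tool_rot: [[0.804, -0.595, -0.001], [-0.595, -0.804, 0.001], [-0.001, 0.0, -1.0]]
ft_force: [-1.2, 0.3, 0.2]
finger_gap: 0.0853
grip_force: 0.0
time_s: 2.35
position: [0.5572, -0.2394, 0.1511]
tool_rot: [[0.689, -0.725, -0.0], [-0.725, -0.689, 0.0], [-0.001, 0.0, -1.0]]
ft_force: [1.0, -0.1, -0.2]
finger_gap: 0.0847
grip_force: 0.0
2.35 [ 0.5572 -0.2394  0.1511] yang -2.381545740758939 z [-0.0004  0.0004 -1.    ] F [ 0.9895 -0.114  -0.2371] [-0.0275  0.0556 -0.0276] 0.08470602068672463 0.0
tool delta [-0.0004 -0.0001  0.0991] rz 0.00545425924106091
```

In the tool's units: 0.03 m is 0.48, 0.02 m is 0.32.

```bash
python3 -m creep '[{"tz":0.48}, {"tz":0.48}, {"tz":0.32}, {"tz":0.192}, {"tz":0.112}]' |tail -3
python3 -m creep '[{}, {}, {}, {}, {}]' 0 40
python3 -m creep '[{}, {}, {}]'
python3 st.py
python3 - <<'E'
from plant import manip
import cv2,numpy as np
a=manip.camera("side")["img"][180:330,200:370,::-1];b=manip.camera("top")["img"][150:300,280:410,::-1]
i=np.hstack([cv2.resize(a,None,fx=2.5,fy=2.5),cv2.resize(b,None,fx=2.5,fy=2.5)])
cv2.imwrite("pics/grip.png",np.clip(i*1.8,0,255).astype(np.uint8))
E
```

```text
ft_force: [0.4, -0.7, -0.2]
finger_gap: 0.085
grip_force: 0.0
time_s: 3.6
position: [0.5583, -0.2398, 0.0534]
tool_rot: [[0.686, -0.727, 0.002], [-0.727, -0.686, -0.001], [0.002, -0.001, -1.0]]
ft_force: [0.4, 1.4, 6.4]
finger_gap: 0.0454
grip_force: 42.2
time_s: 3.98
position: [0.5583, -0.2398, 0.0534]
tool_rot: [[0.686, -0.727, 0.002], [-0.727, -0.686, -0.001], [0.002, -0.001, -1.0]]
ft_force: [0.2, 1.7, 6.1]
finger_gap: 0.0456
grip_force: 42.2
3.975 [ 0.5583 -0.2398  0.0534] yang -2.384945776663957 z [ 0.002  -0.0008 -1.    ] F [0.2354 1.656  6.1466] [ 0.1523 -0.1335 -0.0465] 0.045630801311486835 42.21645198762417
```

View pics/grip.png

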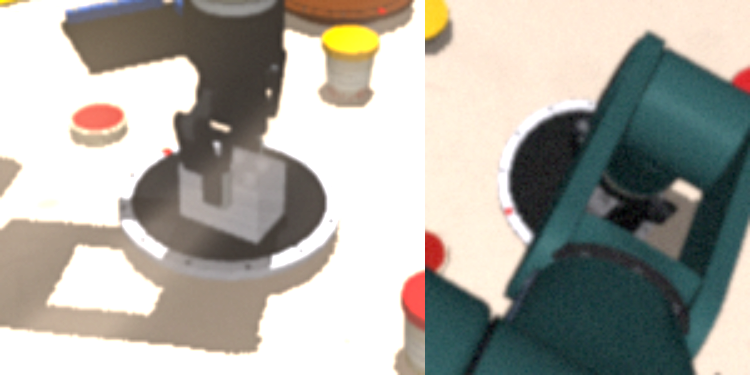

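Grip confirmed: side crop shows both fingers across the block (232,195), gap 45.6 mm, 42 N. Lift, then carry to the jig.

In the tool's units: -0.03 m is -0.48, -0.025 m is -0.4.

```bash
python3 -m creep '[{"tz":-0.16}, {"tz":-0.4}, {"tz":-0.48}, {"tz":-0.32}, {}]' - 55
python3 -m creep '[{}, {}, {}]'|tail -3
python3 -m creep '[{"tx":-0.2272, "ty":-0.22}, {"tx":-0.4544, "ty":-0.44}, {"tx":-0.4544, "ty":-0.44}, {"tx":-0.4544, "ty":-0.44}, {"tx":-0.4544, "ty":-0.44}]' |tail -3
python3 -m creep '[{"tx":-0.4544, "ty":-0.44}, {"tx":-0.4544, "ty":-0.44}, {"tx":-0.4544, "ty":-0.44}, {"tx":-0.4544, "ty":-0.44}, {"tx":-0.4544, "ty":-0.44}]'|tail -3
python3 -m creep '[{"tx":-0.2272, "ty":-0.22}, {"wz":-0.0395}, {"wz":-0.0395}, {"wz":-0.0395}, {"wz":-0.0395}]'|tail -3
python3 -m creep '[{"wz":-0.0395}, {"wz":-0.0395}, {}, {}]'|tail -3
python3 st.py .563 .1557 .034 -1.433
python3 - <<'E'
from plant import manip
import cv2,numpy as np
a=manip.camera("side")["img"][100:270,180:360,::-1];b=manip.camera("top")["img"][150:320,160:300,::-1]
i=np.hstack([cv2.resize(a,None,fx=2.5,fy=2.5),cv2.resize(b,None,fx=2.5,fy=2.5)])
cv2.imwrite("pics/over.png",np.clip(i*1.8,0,255).astype(np.uint8))
E
```

```text
time_s: 4.7
position: [0.5581, -0.24, 0.1389]
tool_rot: [[0.686, -0.727, 0.002], [-0.727, -0.686, -0.001], [0.003, -0.001, -1.0]]
ft_force: [0.1, -1.0, -2.8]
finger_gap: 0.045
grip_force: 57.7
ft_force: [0.0, 0.3, -2.3]
finger_gap: 0.0449
grip_force: 57.7
ft_force: [0.5, -0.3, -2.4]
finger_gap: 0.0454
grip_force: 57.6
ft_force: [0.4, -0.1, -3.1]
finger_gap: 0.0451
grip_force: 57.6
ft_force: [-0.3, -0.2, -2.8]
finger_gap: 0.0447
grip_force: 57.7
ft_force: [0.3, -0.2, -2.6]
finger_gap: 0.045
grip_force: 57.7
7.45 [0.5621 0.1558 0.1373] yang -1.4400804334657629 z [-0.0003 -0.     -1.    ] F [ 0.2915 -0.2368 -2.5909] [-0.039   0.0165 -0.022 ] 0.044970345505910204 57.691451758146286
tool delta [0.0009 0.0002 0.1033] rz -0.007080433465762814
```

View pics/over.png

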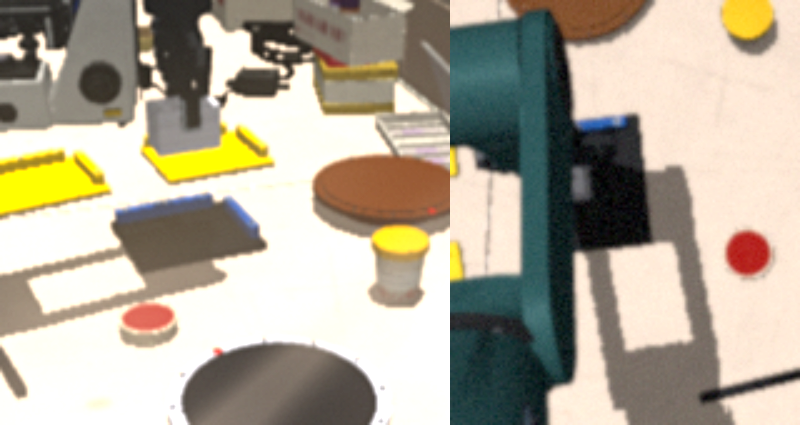

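Block is held upright over the jig and the yaw fits. Lower it.

In the tool's units: 0.03 m is 0.48, 0.025 m is 0.4, -0.007 rad / 4 = -0.0018.

```bash
python3 -m creep '[{"tz":0.48}, {"tz":0.48}, {"tz":0.4}, {"tz":0.16, "wz":-0.0018}, {"tz":0.064}]' |sed -n '1,2p;4p'
python3 -m creep '[{"tz":0.032}, {}, {}]' |sed -n '1,2p;4p'
python3 -m creep '[{"tz":0.016}, {}, {}]' |sed -n '1,2p;4p'
python3 -m creep '[{"tz":0.016}, {}, {}]' |sed -n '1,2p;4p'
python3 st.py
```

```text
time_s: 8.18
position: [0.5624, 0.1558, 0.0381]
ft_force: [-0.4, -0.2, -2.2]
time_s: 8.55
position: [0.5629, 0.1559, 0.037]
ft_force: [-0.6, 0.2, -3.2]
time_s: 8.93
position: [0.5624, 0.1558, 0.0354]
ft_force: [-0.2, -0.5, -3.0]
time_s: 9.3
position: [0.5623, 0.1558, 0.0343]
ft_force: [0.4, -0.4, -2.9]
9.3 [0.5623 0.1558 0.0343] yang -1.430000058282444 z [-0.0001  0.0001 -1.    ] F [ 0.3917 -0.3713 -2.8567] [-0.0068 -0.0624  0.0385] 0.044680480654575465 57.55823627114296
```

In the tool's units: 0.001 m is 0.016.

```bash
for i in 1; do python3 -m creep '[{"tz":0.016}, {}]' |sed -n '2p;4p'
python3 -m creep '[{"tz":0.008}, {}]' |sed -n '2p;4p'
python3 -m creep '[{"tz":0.008}, {}]' |sed -n '2p;4p'; done; python3 st.py
```

```text
position: [0.5625, 0.1558, 0.0335]
ft_force: [-0.4, 0.2, 0.3]
position: [0.5625, 0.1559, 0.0335]
ft_force: [-1.8, -1.3, 4.9]
position: [0.5625, 0.1558, 0.0335]
ft_force: [-3.9, 0.2, 10.0]
10.05 [0.5625 0.1558 0.0335] yang -1.4300085639215385 z [ 0.0005  0.0002 -1.    ] F [-3.9042  0.1879  9.9937] [ 0.004   0.5291 -0.0237] 0.04489868027807241 59.20798145234585
```

In the tool's units: -0.004 m is -0.064, -0.0004 m is -0.0064.

```bash
python3 -m creep '[{"tz":-0.0064}, {"ty":-0.064}, {"ty":-0.064}, {}]' |sed -n '2p;4p'
python3 -m creep '[{"ty":-0.016}, {"ty":-0.016}, {}]' |sed -n '2p;4p'
python3 -m creep '[{"ty":-0.016}, {"ty":-0.016}, {}]' |sed -n '2p;4p'
python3 st.py
```

```text
position: [0.5624, 0.1639, 0.0335]
ft_force: [0.9, -2.0, 6.0]
position: [0.5622, 0.1655, 0.0335]
ft_force: [0.6, -3.4, 5.9]
position: [0.562, 0.1675, 0.0335]
ft_force: [-0.6, -2.5, 5.6]
11.3 [0.562  0.1675 0.0335] yang -1.429720823110793 z [ 0.0024 -0.0002 -1.    ] F [-0.5898 -2.4515  5.6265] [-0.3838 -0.0009 -0.0344] 0.04511245003366504 58.55681240558624
```

```bash
python3 -m creep '[{"ty":-0.016}, {}]' |sed -n '2p;4p'
python3 -m creep '[{"ty":-0.016}, {}]' |sed -n '2p;4p'
python3 -m creep '[{"ty":-0.016}, {}]' |sed -n '2p;4p'
python3 st.py
```

```text
position: [0.5619, 0.1685, 0.0335]
ft_force: [1.2, -2.6, 5.5]
position: [0.5618, 0.1695, 0.0335]
ft_force: [0.2, -3.1, 5.2]
position: [0.5616, 0.1705, 0.0335]
ft_force: [0.1, -2.6, 4.9]
12.05 [0.5616 0.1705 0.0335] yang -1.4296854289726633 z [ 0.0025 -0.0002 -1.    ] F [ 0.0748 -2.5775  4.9155] [-0.3881  0.0167  0.0665] 0.045216321428421725 58.55993248522282
```

In the tool's units: -0.0007 m is -0.0112.

```bash
python3 -m creep '[{"ty":-0.0112}, {}]' |sed -n '2p;4p'
python3 -m creep '[{"ty":-0.0112}, {}]' |sed -n '2p;4p'
python3 -m creep '[{"ty":-0.0112}, {}]' |sed -n '2p;4p'
python3 st.py
```

```text
position: [0.5615, 0.1711, 0.0335]
ft_force: [0.6, -3.2, 5.2]
position: [0.5614, 0.1717, 0.0335]
ft_force: [1.0, -3.3, 5.7]
position: [0.5614, 0.1718, 0.0335]
ft_force: [1.2, -6.2, 5.7]
12.8 [0.5614 0.1718 0.0335] yang -1.429513397708577 z [ 0.0025 -0.0013 -1.    ] F [ 1.2281 -6.2305  5.7044] [-1.0472 -0.0702 -0.1492] 0.04534769390036548 58.632982447743416
```

Long fence contact at y=0.1718 (prediction 0.172). Now slide to the short fence, keeping light contact.

In the tool's units: 0.0015 m is 0.024.

```bash
python3 -m creep '[{"tx":0.024}, {"tx":0.024}, {"tx":0.024}, {"tx":0.024}, {}]' |sed -n '2p;4p'
python3 st.py
python3 -m creep '[{"tx":0.016}, {"tx":0.016}, {}]' |sed -n '2p;4p'
python3 -m creep '[{"tx":0.016}, {"tx":0.016}, {}]' |sed -n '2p;4p'
python3 st.py
```

```text
position: [0.5639, 0.1721, 0.0335]
ft_force: [-7.8, -7.7, 15.2]
13.425 [0.5639 0.1721 0.0335] yang -1.4294637314340273 z [-0.0036 -0.0023 -1.    ] F [-7.7723 -7.7436 15.1504] [-1.0985  1.0513 -0.0676] 0.044743846911528294 59.7261768579483
position: [0.5657, 0.1723, 0.0335]
ft_force: [-7.4, -7.1, 14.4]
position: [0.5677, 0.1726, 0.0335]
ft_force: [-7.5, -7.5, 15.0]
14.175 [0.5677 0.1726 0.0335] yang -1.4294750497477193 z [-0.0038 -0.0024 -1.    ] F [-7.5325 -7.5186 14.9978] [-1.1669  1.0914 -0.1027] 0.0452138064207634 59.82853822410107
```

In the tool's units: 0.001 m is 0.016, -0.0004 m is -0.0064.

```bash
python3 -m creep '[{"tx":0.016, "tz":-0.0064}, {"tx":0.016}, {}]' |sed -n '2p;4p'
python3 -m creep '[{"tx":0.016}, {"tx":0.016}, {}]' |sed -n '2p;4p'
python3 -m creep '[{"tx":0.016}, {}]' |sed -n '2p;4p'
python3 -m creep '[{"tx":0.016}, {}]' |sed -n '2p;4p'
python3 st.py
```

```text
position: [0.5698, 0.1729, 0.0336]
ft_force: [-6.5, -7.3, 10.6]
position: [0.5718, 0.1731, 0.0336]
ft_force: [-7.0, -8.3, 11.8]
position: [0.5728, 0.1733, 0.0336]
ft_force: [-6.3, -6.9, 11.3]
position: [0.5738, 0.1734, 0.0335]
ft_force: [-5.2, -6.7, 12.1]
15.425 [0.5738 0.1734 0.0335] yang -1.4295002649341584 z [-0.0037 -0.0025 -1.    ] F [-5.212  -6.7369 12.1111] [-1.1469  0.8642 -0.0519] 0.04503056047360576 59.266642928123474
```

In the tool's units: 0.001 m is 0.016.

```bash
python3 -m creep '[{"tx":0.016}, {}]' |sed -n '2p;4p'
python3 -m creep '[{"tx":0.016}, {}]' |sed -n '2p;4p'
python3 -m creep '[{"tx":0.016}, {}]' |sed -n '2p;4p'
python3 -m creep '[{"tx":0.016}, {}]' |sed -n '2p;4p'
python3 st.py
```

```text
position: [0.5748, 0.1735, 0.0335]
ft_force: [-5.5, -7.4, 11.6]
position: [0.5758, 0.1737, 0.0335]
ft_force: [-5.9, -6.9, 10.8]
position: [0.5768, 0.1738, 0.0336]
ft_force: [-5.7, -8.6, 11.7]
position: [0.5778, 0.174, 0.0336]
ft_force: [-6.4, -7.1, 10.6]
16.425 [0.5778 0.174  0.0336] yang -1.4294275145254225 z [-0.0036 -0.0025 -1.    ] F [-6.3892 -7.0694 10.6147] [-1.1068  0.8355 -0.0561] 0.04508276983705306 59.252903535962105
```

In the tool's units: 0.001 m is 0.016.

```bash
python3 -m creep '[{"tx":0.016}, {}]' |sed -n '2p;4p'
python3 -m creep '[{"tx":0.016}, {}]' |sed -n '2p;4p'
python3 -m creep '[{"tx":0.016}, {}]' |sed -n '2p;4p'
python3 -m creep '[{"tx":0.016}, {}]' |sed -n '2p;4p'
python3 st.py
python3 - <<'E'
from plant import manip
import cv2,numpy as np,pickle
d={n:manip.camera(n) for n in("side","top")};pickle.dump(d,open("c1.pkl","wb"))
a=d["side"]["img"][135:215,205:305,::-1];b=d["top"]["img"][185:265,180:250,::-1]
i=np.hstack([cv2.resize(x,None,fx=4.5,fy=4.5,interpolation=cv2.INTER_CUBIC) for x in(a,b)])
cv2.imwrite("pics/slide.png",np.clip(i*1.8,0,255).astype(np.uint8))
E
```

```text
position: [0.5788, 0.1741, 0.0335]
ft_force: [-5.8, -7.7, 10.7]
position: [0.5791, 0.1741, 0.0336]
ft_force: [-7.6, -7.8, 13.2]
position: [0.5791, 0.1741, 0.0336]
ft_force: [-9.9, -8.2, 15.7]
position: [0.5791, 0.1741, 0.0336]
ft_force: [-11.7, -8.3, 18.7]
17.425 [0.5791 0.1741 0.0336] yang -1.42946627658542 z [-0.0083 -0.0033 -1.    ] F [-11.6578  -8.3201  18.749 ] [-1.2706  1.8135 -0.136 ] 0.045027408355975435 60.184442326426506
```

View pics/slide.png

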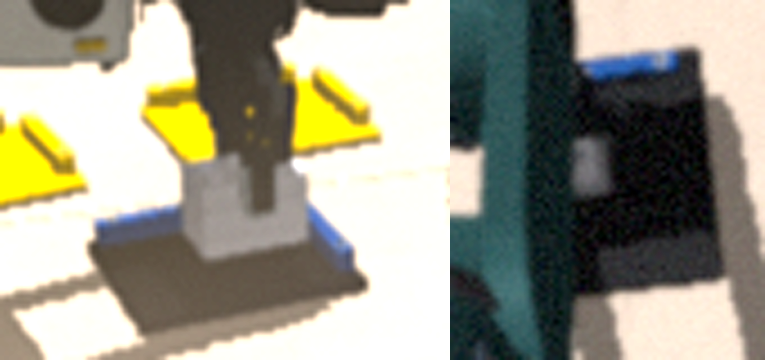

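Motion stopped at x=0.5791 with rising x force. I'll overlay the predicted home block and jig on both views to check this is the short fence.

```bash
python3 - <<'E'
import pickle;from h import *
d=pickle.load(open("c1.pkl","rb"));out=[]
a=.138;R=np.array([[np.cos(a),-np.sin(a)],[np.sin(a),np.cos(a)]]);c=np.array([.5555,.1445])
c=c+R@[0,.0015]
def box(x0,x1,y0,y1,z): return np.array([[*(c+R@[x,y]),z] for x,y in((x0,y0),(x1,y0),(x1,y1),(x0,y1))])
for n,(x,y,w,h) in(("side",(205,135,100,80)),("top",(180,185,70,80))):
    s=5 ; i=cv2.resize(d[n]["img"][y:y+h,x:x+w,::-1],None,fx=s,fy=s,interpolation=cv2.INTER_CUBIC)
    i=np.clip(i*1.8,0,255).astype(np.uint8); j=i.copy()
    for B,col in((box(-.012,.06,.002,.048,.01),(0,255,0)),(box(-.012,.06,.002,.048,.06),(0,255,0)),(box(-.076,.076,-.064,.064,.01),(0,0,255)),(box(.06,.072,-.042,.048,.026),(255,255,0))):
        q=(P(d[n])@np.c_[B,np.ones(4)].T);q=(q[:2]/q[2]).T
        cv2.polylines(j,[np.int32((q-[x,y]+.5)*s)],True,col,1)
    out.append(j)
o=np.hstack(out);print(o.shape);cv2.imwrite("pics/ov.png",cv2.resize(o,(800,int(o.shape[0]*800/o.shape[1]))))
E
```

```text
(400, 850, 3)
```

View pics/ov.png

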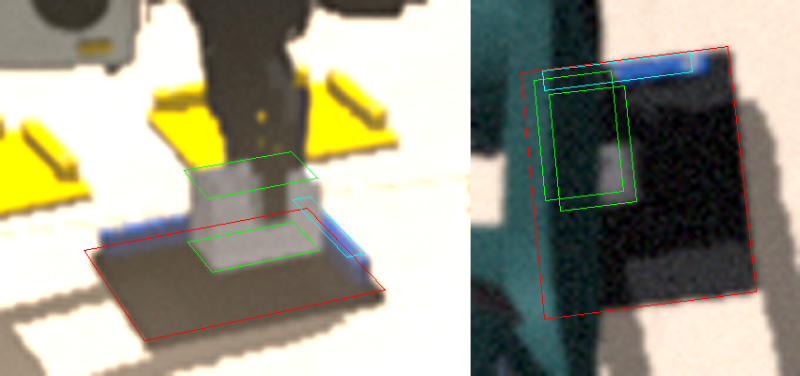

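The block lies on the predicted home outline. In the side view the block and the short fence share the same ~1–2 mm offset from the overlay, so the end is touching the fence. Now firm up the push on both sides.

In the tool's units: 0.0007 m is 0.0112, -0.0005 m is -0.008.

```bash
python3 -m creep '[{"tx":0.0112, "ty":-0.008, "tz":-0.008}, {"ty":-0.008}, {}, {}]' |sed -n '2p;4p'
python3 -m creep '[{"tx":0.0112, "ty":-0.008}, {}, {}, {}]'; python3 st.py
```

```text
position: [0.5792, 0.1742, 0.0337]
ft_force: [-11.9, -11.1, 16.0]
time_s: 18.52
position: [0.5792, 0.1743, 0.0337]
tool_rot: [[0.99, 0.141, -0.011], [0.141, -0.99, -0.006], [-0.011, 0.004, -1.0]]
ft_force: [-13.9, -15.0, 18.6]
finger_gap: 0.0449
grip_force: 60.3
18.525 [0.5792 0.1743 0.0337] yang -1.4293558339245664 z [-0.0105 -0.0055 -0.9999] F [-13.9431 -15.0456  18.6163] [-2.2217  1.9555 -0.2636] 0.0449111537512862 60.29038846492767
```

Both pushes (about 14 N and 15 N) clearly exceed the possible plate friction (about 4 N), and the block no longer moves. Handing in.

```bash
python3 -c "
from plant import manip
print(manip.close_job())"
```

```text
the job is handed in; nothing more can be done
None
```

I handed the job in at 18.5 s with the block on the jig plate, still gripped at about 60 N and pushed about 14 N toward the short fence and 15 N toward the long one; the hand-in returned no verdict.

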